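Open the soap dispenser for its refill

TASK

Get the soap dispenser ready to be refilled: first stand the fallen green refill bottle upright on the counter and let go of it. Then take the pump top off the clear dispenser: it is a twist-lock that opens in only one direction, clockwise or counter-clockwise, and nobody remembers which, so try turning both ways until it comes free, lift it straight off, and finish while still holding it roughly upright in the gripper, at least 6 cm above where it sat, touching nothing else. Leave the sufuria, the plate and the wooden paddle where they are.

Things in the scene. Friction and masses are not known exactly. Their poses are not given: they have to be found in the camera images.
- refill_mid (a point): Middle of the green refill bottle: square section 46 x 46 mm, bottom face 65 mm and shoulder 70 mm from this point; round white cap 30 mm across, its top 89 mm away. Own x runs from bottom to cap: level at the start (bottle lies on a flat side, this point 23 mm above the counter), straight up when it stands (this point 65 mm up).
- pump_head (a point): Centre of the orange push head of the pump top, on its turning axis, 178 mm above the counter when seated. Flat-sided block 22 mm wide (own y), 24 mm high, reaching 39 mm along own -x (a 10 mm thick, 16 mm long spout goes on from there) and 23 mm along +x; z up. Below: a 16 mm stem, then a white flange 62 mm across whose top face is 28 mm below this point.
- dispenser: Fixed soap dispenser: clear round canister 82 mm across, grey neck 60 mm across, rim 138 mm above the counter; on the same steel bracket (200 x 90 x 6 mm) a closed blue canister 82 mm across, 136 mm high, centred 92 mm along own +x. Origin on the counter under the clear canister's centre; z up.
- pump_top: The loose pump top (65 to 120 g), origin under its flange, 40 mm below the head's centre. Turns easily. Right way: firm stop after 48-73 degrees, where it lifts straight out (32 mm clears the neck; until there it is locked, 3 mm play). Wrong way: firm stop after 8-32 degrees, still locked. Which way is right cannot be seen and changes from start to start.
- refill: The same green refill bottle, 130 to 230 g, centre of mass about 12 mm from its middle towards the bottom; once within about 20 degrees of upright it settles onto its bottom by itself. Origin on the middle of the flat side lying underneath at the start, 23 mm from the bottle's axis; x from bottom to cap.
- sufuria: Bystander: open stainless steel cooking pot, 176 mm across the rim, 75 mm high; origin at the centre of its underside.
- plate: Bystander: white ceramic side plate, 150 mm across, 18 mm high; origin at the centre of its underside.
- paddle: Bystander: flat wooden paddle, 310 mm long, handle 22 mm and blade 55 mm wide, 10 mm thick; origin on its underside near the blade end of the handle (handle reaches 180 mm along its own -x, blade 130 mm along +x).
There are look-alikes about, which are no part of the job. What is shaped like the pump_top but blue or purple is not meant.

How it is judged:
By the outcome, as a careful person would: the job done as asked, in the order asked, and still so for the second after the job is handed in, while the arm keeps its last pose, push and grip.
It also fails if it takes over 72 s, if anything falls off the work surface, if the arm or the gripper's body presses on something with over 40 N, if the wrist force passes 120 N, or if a joint passes its speed limit or range.

ROBOT

A 6-joint arm with a two-finger parallel gripper is mounted at the origin on the work surface. World frame = base frame: x ahead of the robot, y to its left, z up, the work surface at z = 0. Lengths are in mm, angles in rad, forces in N, time in s.
With the tool pointing down it reaches from about 300 to 775 mm from the base axis. Payload 14.6 kg.
Tool frame: the origin (TCP) lies between the finger pads; the fingertips stand 19 mm ahead of it and the grasp point (between the pads) is the TCP (manip.tcp_to_tips is the distance from the TCP to the fingertips, in mm); x points along the fingers, z is the direction in which the jaws open and shut, and the axes are right-handed (so a half turn about x gives the same grasp; the last joint's range is limited). The gripper opens to 94 mm and grips with 3 to 60 N. Pads are 16 mm wide; open, the fingers measure 119 mm over their backs; the gripper's body (75 mm by 177 mm) begins 78 mm behind the grasp point.
Start: joints at [1.2, 0.3, 1.521, -0, 1.321, -0.067], TCP at [164.529, 524.804, 224.446] pointing down, gripper open.
Joint ranges: [-3.03, 3.03], [-0.79, 2.21], [0.23, 2.52], [-1.04, 4.18], [0, 3.07], [-2.55, 2.55]. Speed limits (rad/s): [2.22, 2.22, 2.57, 3.14, 3.14, 3.14].

INTERFACE

Orientations are given as [roll, pitch, yaw] about the fixed x, y, z axes, in that order (R = Rz(yaw) Ry(pitch) Rx(roll)).
In Python, from cell import manip gives the robot as it stands.
- The arm moves only by the tool jog_arm, never from a script. Its argument "moves" is a list that holds one entry, the list of rows, each a list of 6 numbers: the shift along the world's x, y, z in mm, then the turn, a rotation vector about the world's x, y, z in degrees. In form: [[[dx, dy, dz, wx, wy, wz], ...]]. A call has 1 to 5 rows; each row shifts and turns the pose as measured when the row begins; what a row does not reach is not made up. A row lasts 1/10 s, in which the tool goes at most 50 mm and 8.59 degrees, less where a joint would pass 70% of its speed; a pose out of reach is approached as far as the arm can. A call is refused whole if a number of a shift passes 50 or a number of a turn 8.59, either way. A call with a gripper value outside its range is refused whole. "gripper" is the opening, from -1 (shut) to 1 (fully open), set as the call begins (left out, the last holds). The fingers move at their own pace and stop on an object; "squeeze" is the grip in N (left out, the last holds). Time passes only in rows, so rows that do not move let the fingers close. It gives the time, the measured TCP pose, the force and the opening at its end, in the units of the state.
- manip.read_state(): the state, without advancing time (a new reading comes with each control period).
- manip.camera(name): name is "scene" or "side" or "wrist"; returns (picture, depth): 400x640x3 uint8, blue, green, red; 400x640 float32, mm along the optical axis (not along the pixel's ray), 0 where there is no reading.
- manip.camera_params(name): a dict with "fx", "fy", "cx", "cy" (pixels), "rvec" (rotation vector, rad) and "tvec" (3), from world to camera coordinates, as OpenCV has them. Camera axes: x right, y down, z forward; pixel columns grow to the right and rows downward; lengths in mm; the calibration is good to about 2 mm. A picture is of the moment at which its call begins: read the wrist's pose just before it. camera_params takes no time and is no camera call; for the wrist camera it gives the pose at the moment of the call.
- manip.sign_off(): hands the job in, once; it reports no verdict.
The state is a dict: "clock": time; "joints": joint angles; "qd": joint speeds; "effort": joint torques, N m; "eef_pos": TCP position; "eef_rot": TCP orientation; "wrist_force": force on the tool from outside, world axes, zero at the start; "moment": the same for the moment, N m; "finger_gap": finger opening in mm.
Only numpy, scipy, OpenCV 4.12 (cv2) and the standard library are available. Lean on these libraries where they do the work, as an engineer would, in place of code of your own. Each camera call takes 0.05 s, during which the arm holds its last target. There are 200 camera calls.

## Working session

There is one attempt and no reset: what is moved stays moved. The work goes in short steps, Python scripts to look and compute and a tool call to move; the robot and the scene stay as the last step left them, time stands still between calls to the robot, and variables do not carry over. Pictures are saved under pics/ and viewed, about 8 in all and at most 12, crops included, and the job is handed in when it is done.

Besides the shell and the picture viewer there is one more tool, called after ">>>" as name([rows], argument=value, ...), one row to a line, values as JSON. jog_arm: Moves the arm, as the interface text tells. Its arguments: {"type":"object","properties":{"moves":{"type":"array","items":{"type":"array","items":{"type":"array","items":{"type":"number"}}}},"gripper":{"type":"number"},"squeeze":{"type":"number"}},"required":["moves"]}

```bash
ls; mkdir -p pics; cat > h.py <<'E'
import numpy as np, cv2
from cell import manip
def grab(n):
    p=manip.camera_params(n); im,d=manip.camera(n); return im,d,p
def world(p,d,u,v,r=2):
    w=d[int(v)-r:int(v)+r+1,int(u)-r:int(u)+r+1]; z=np.median(w[w>0])
    c=np.array([(u-p['cx'])/p['fx']*z,(v-p['cy'])/p['fy']*z,z])
    R=cv2.Rodrigues(np.array(p['rvec'],float))[0]
    return R.T@(c-np.array(p['tvec'],float).ravel())
def cloud(p,d):
    v,u=np.mgrid[:d.shape[0],:d.shape[1]]
    c=np.stack([(u-p['cx'])/p['fx']*d,(v-p['cy'])/p['fy']*d,d],-1)
    R=cv2.Rodrigues(np.array(p['rvec'],float))[0]
    return (c-np.array(p['tvec'],float).ravel())@R
def save(n,tag):
    im,d,p=grab(n); cv2.imwrite(f'pics/{tag}.png',im); np.savez(f'pics/{tag}.npz',im=im,d=d,**{k:np.array(x,float) for k,x in p.items()})
    return im,d,p
def load(tag):
    f=np.load(f'pics/{tag}.npz'); return f['im'],f['d'],{k:f[k] for k in ('fx','fy','cx','cy','rvec','tvec')}
E
python3 - <<'E'
from h import *
for n in('scene','side'): save(n,n+'0')
print(manip.read_state())
E
```

```text
pics
{'clock': 0.1, 'joints': array([ 1.20039024e+00,  3.00392142e-01,  1.52149483e+00, -5.98441381e-06,
        1.32073534e+00, -6.66259196e-02]), 'qd': array([-2.13328858e-03, -2.23407968e-03, -2.24362877e-03,  1.49091007e-04,
       -2.68845849e-05, -5.06814444e-05]), 'effort': array([ 1.58949773e-03, -5.32643652e+01, -3.53283548e+01,  7.09891599e-02,
        2.34922307e-02, -8.14880946e-05]), 'eef_pos': array([164.46070812, 524.60976617, 223.96612498]), 'eef_rot': array([ 3.08059642,  1.56976664, -1.93557125]), 'wrist_force': array([-0.28316487, -0.51896664, -0.29734823]), 'moment': array([-0.02421733, -0.00520824, -0.0036646 ]), 'finger_gap': 94.03538790525357}
```

View pics/scene0.png

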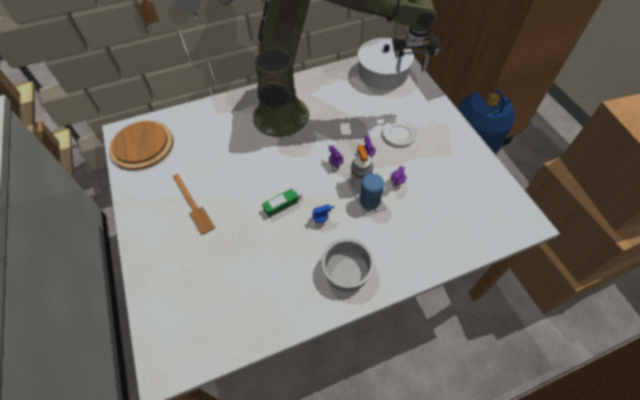

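View pics/side0.png

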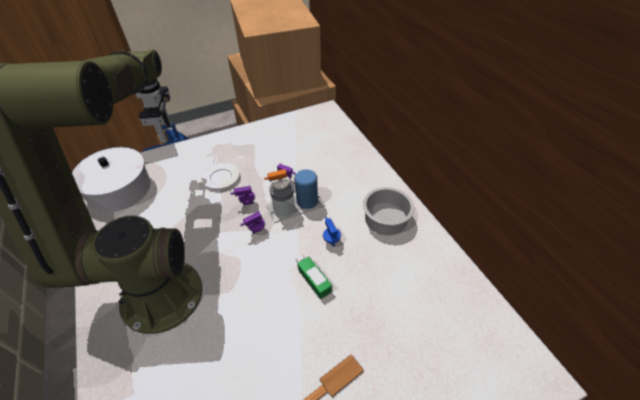

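The scene view shows the green bottle at (281,202), the orange pump head at (363,153) on the clear canister, and the blue canister at (372,191). The look-alikes are purple at (335,157), (369,146) and (399,176), and blue at (321,214). The orange one on the canister next to the blue canister is the one meant. I'll confirm it in an enlarged crop.

```bash
python3 - <<'E'
from h import *
a,d,p=load('scene0'); b,e,q=load('side0')
A=cv2.resize(a[130:230,250:420],None,fx=4.6,fy=4.6*.6/.6,interpolation=cv2.INTER_CUBIC)[:460]
B=cv2.resize(b[150:310,220:380],None,fx=3.7,fy=3.7,interpolation=cv2.INTER_CUBIC)
cv2.imwrite('pics/cropA.png',cv2.resize(A,(800,470))); cv2.imwrite('pics/cropB.png',B)
for im,dd,pp,n in((a,d,p,'scene'),(b,e,q,'side')):
    W=cloud(pp,dd); h=cv2.cvtColor(im,cv2.COLOR_BGR2HSV)
    for nm,lo,hi in(('orange',(5,150,120),(20,255,255)),('green',(45,120,50),(80,255,255)),('purple',(130,80,50),(160,255,255)),('dblue',(108,200,120),(125,255,255))):
        m=cv2.inRange(h,lo,hi)>0
        m&=(W[...,2]>5)&(W[...,2]<260)&(W[...,0]>250)&(abs(W[...,1])<450)&(dd>0)
        nc,l,s,c=cv2.connectedComponentsWithStats(m.astype('u1'))
        for i in range(1,nc):
            if s[i,4]<15: continue
            P=W[l==i]; print(n,nm,c[i].round(),s[i,4],'med',np.median(P,0).round(),'min',P.min(0).round(),'max',P.max(0).round())
E
```

```text
scene orange [362. 152.] 76 med [465. 168. 191.] min [436. 158. 184.] max [494. 181. 196.]
scene green [282. 202.] 243 med [ 463. -132.   43.] min [ 425. -218.   15.] max [483. -92.  53.]
scene purple [369. 146.] 114 med [365. 255.  79.] min [316. 241.  41.] max [386. 282.  93.]
scene purple [335. 157.] 171 med [357. 111.  50.] min [313.  88.   9.] max [377. 141.  91.]
scene purple [398. 176.] 169 med [536. 295.  72.] min [500. 263.   6.] max [554. 331.  90.]
side orange [276. 174.] 86 med [463. 164. 189.] min [424. 155. 179.] max [490. 176. 194.]
side orange [340. 371.] 255 med [ 403. -441.   11.] min [ 348. -450.    6.] max [ 448. -422.   15.]
side green [314. 278.] 381 med [ 443. -181.   44.] min [ 420. -225.   10.] max [479. -96.  52.]
side purple [286. 169.] 85 med [534. 286.  82.] min [508. 256.  41.] max [554. 321.  89.]
side purple [244. 195.] 257 med [353. 246.  61.] min [310. 220.   6.] max [386. 265.  89.]
side purple [254. 222.] 281 med [346. 105.  63.] min [301.  83.   6.] max [378. 125.  89.]
```

View pics/cropB.png

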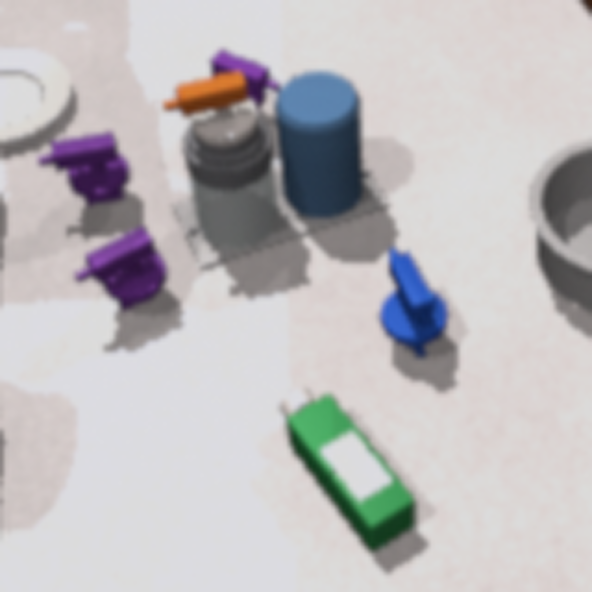

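The crop confirms it: the orange head at crop (212,92) sits on the clear canister with the grey neck, beside the blue canister. The bottle's white cap end is at crop (297,400), which is the +y end. Next I'll estimate the poses from the clouds and see what manip offers.

```bash
python3 - <<'E'
from h import *
print([x for x in dir(manip) if x[0]!='_'])
for t in('scene0','side0'):
    im,d,p=load(t); W=cloud(p,d).reshape(-1,3); C=im.reshape(-1,3)
    m=(W[:,0]>390)&(W[:,0]<520)&(W[:,1]>-250)&(W[:,1]<-70)&(W[:,2]>30)&(W[:,2]<60)
    P=W[m]; r=cv2.minAreaRect(P[:,:2].astype('f4')); print(t,'bottle',m.sum(),r,cv2.boxPoints(r).round().tolist())
    h=cv2.cvtColor(im,cv2.COLOR_BGR2HSV).reshape(-1,3)
    m=(W[:,0]>400)&(W[:,0]<530)&(W[:,1]>100)&(W[:,1]<230)&(W[:,2]>180)&(W[:,2]<200)
    P=W[m]; r=cv2.minAreaRect(P[:,:2].astype('f4')); print('head',m.sum(),r,cv2.boxPoints(r).round().tolist())
    m=(W[:,0]>400)&(W[:,0]<630)&(W[:,1]>100)&(W[:,1]<330)&(W[:,2]>130)&(W[:,2]<142)
    P=W[m]; 
    m2=P[:,0]>505
    print('blue top', cv2.minEnclosingCircle(P[m2,:2].astype('f4')), P[m2].mean(0).round(),m2.sum())
    m=(W[:,0]>400)&(W[:,0]<630)&(W[:,1]>100)&(W[:,1]<330)&(W[:,2]>142)&(W[:,2]<156)
    P=W[m]; print('flange',cv2.minEnclosingCircle(P[:,:2].astype('f4')),m.sum())
E
```

```text
['Unreachable', 'camera', 'camera_params', 'read_state', 'sign_off', 'tcp_to_tips']
scene0 bottle 459 ((446.72344970703125, -144.30108642578125), (52.13433837890625, 148.50546264648438), 9.652175903320312) [[409.0, -75.0], [433.0, -222.0], [485.0, -213.0], [460.0, -67.0]]
head 100 ((454.5860900878906, 170.8604278564453), (23.373249053955078, 78.02998352050781), 83.75845336914062) [[415.0, 163.0], [492.0, 155.0], [495.0, 178.0], [417.0, 187.0]]
blue top ((561.264404296875, 166.71458435058594), 40.842201232910156) [563. 166. 137.] 311
flange ((512.7037353515625, 175.9106903076172), 76.81868743896484) 136
side0 bottle 650 ((448.85516357421875, -145.4328155517578), (47.12802505493164, 154.4204559326172), 10.721482276916504) [[411.0, -74.0], [440.0, -226.0], [486.0, -217.0], [458.0, -65.0]]
head 125 ((455.83837890625, 167.4368896484375), (24.096315383911133, 74.63317108154297), 84.13072967529297) [[417.0, 159.0], [492.0, 152.0], [494.0, 176.0], [420.0, 183.0]]
blue top ((561.9939575195312, 163.6735382080078), 40.07909393310547) [561. 162. 135.] 283
flange ((470.67913818359375, 163.80638122558594), 30.175899505615234) 136
```

>>> jog_arm([
  [[0,-50,30,0,0,-8],[0,-50,30,0,0,-8],[20,-50,20,0,0,-8],[20,-50,0,0,0,-8],[30,-50,0,0,0,-8]],
])

```text
clock: 0.6
eef_pos: [223.4, 301.2, 290.7]
eef_rot: [3.131, 1.559, -2.6]
wrist_force: [1.5, -0.2, -0.1]
finger_gap: 94.4
```

>>> jog_arm([
  [[45,-50,0,0,0,-8],[45,-50,0,0,0,-8],[45,-50,0,0,0,-8],[45,-50,0,0,0,-8],[40,-50,0,0,0,-8]],
])

```text
clock: 1.1
eef_pos: [387.0, 110.9, 291.3]
eef_rot: [2.969, 1.563, 2.795]
wrist_force: [0.5, 0.7, -0.2]
finger_gap: 93.6
```

```bash
cat >> h.py <<'E'
from scipy.spatial.transform import Rotation as Ro
def st():
    s=manip.read_state(); R=Ro.from_euler('xyz',s['eef_rot']).as_matrix()
    print('t',round(s['clock'],2),'pos',s['eef_pos'].round(1),'x',R[:,0].round(3),'z',R[:,2].round(3),'q',s['joints'].round(2),'F',s['wrist_force'].round(1),'M',s['moment'].round(2),'gap',round(s['finger_gap'],1)); return s,R
E
python3 -c "
from h import *
st()"
```

```text
t 1.1 pos [387.  110.9 291.3] x [-0.008  0.003 -1.   ] z [ 0.985 -0.173 -0.008] q [ 0.19 -0.08  1.79  0.    1.44  0.36] F [ 0.5  0.7 -0.2] M [-0.04  0.08  0.05] gap 93.6
```

>>> jog_arm([
  [[10,-50,0,0,0,5],[10,-50,0,0,0,5],[10,-50,0,0,0,5],[10,-50,0,0,0,5],[10,-50,0,0,0,3]],
])

```text
clock: 1.6
eef_pos: [435.0, -134.4, 290.2]
eef_rot: [2.967, 1.561, -3.085]
wrist_force: [1.7, 0.3, 0.3]
finger_gap: 94.1
```

>>> jog_arm([
  [[0,0,0,0,0,0],[0,0,0,8.4,1.6,0],[0,0,0,8.4,1.6,0],[0,0,0,8.4,1.6,0],[0,0,0,8.4,1.6,0]],
])

```text
clock: 2.1
eef_pos: [435.1, -136.9, 291.6]
eef_rot: [1.538, 0.964, 1.772]
wrist_force: [-0.3, 0.9, -0.1]
finger_gap: 93.9
```

```bash
python3 -c "
from h import *
st(); save('wrist','w1')"
```

```text
t 2.1 pos [ 435.1 -136.9  291.6] x [-0.114  0.558 -0.822] z [0.974 0.226 0.019] q [-0.61  0.26  1.52  0.42  1.81 -0.84] F [-0.3  0.9 -0.1] M [-0.28  0.01 -0.02] gap 93.9
```

View pics/w1.png

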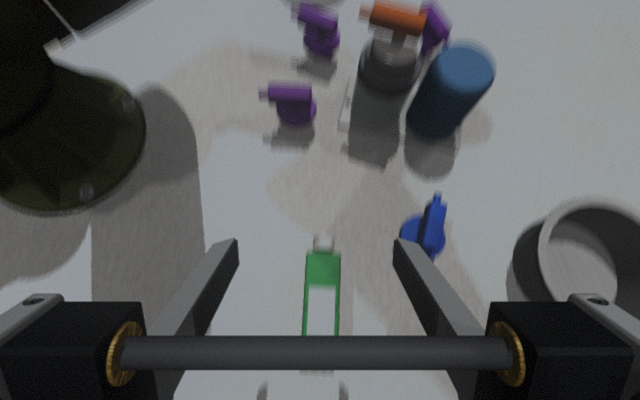

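The wrist view shows the cap at (323,243) and the green body below it to about (320,370), between the fingers. The orange head is at (397,18). Tilting in the direction I need works, with j4 increasing. I'll refine the bottle pose from this view.

```bash
python3 - <<'E'
from h import *
im,d,p=load('w1'); W=cloud(p,d)
h=cv2.cvtColor(im,cv2.COLOR_BGR2HSV); g=(cv2.inRange(h,(45,100,40),(80,255,255))>0)
for u,v in((323,243),(323,262),(322,300),(305,262),(340,262)): print((u,v),world(p,d,u,v,1).round(1))
m=(W[...,0]>390)&(W[...,0]<520)&(W[...,1]>-250)&(W[...,1]<-50)&(W[...,2]>38)&(W[...,2]<52)
P=W[m]; r=cv2.minAreaRect(P[:,:2].astype('f4')); print('bottle',m.sum(),r,cv2.boxPoints(r).round(1).tolist(),np.median(P[:,2]))
P=W[g&(d>0)]; print(P.min(0),P.max(0))
m=(W[...,0]>400)&(W[...,0]<530)&(W[...,1]>100)&(W[...,1]<230)&(W[...,2]>183)&(W[...,2]<200)
r=cv2.minAreaRect(W[m][:,:2].astype('f4')); print('head',m.sum(),r,cv2.boxPoints(r).round(1).tolist(),np.median(W[m][:,2]))
E
```

```text
(323, 243) [436.1 -71.5  37.6]
(323, 262) [441.7 -97.7  45.7]
(322, 300) [ 450.9 -144.6   46.5]
(305, 262) [416.7 -97.3   0.5]
(340, 262) [463.5 -92.4  44.5]
bottle 2859 ((446.73382568359375, -125.74787139892578), (45.989810943603516, 120.92633819580078), 10.27340030670166) [[413.29998779296875, -70.4000015258789], [434.8999938964844, -189.3000030517578], [480.1000061035156, -181.10000610351562], [458.6000061035156, -62.20000076293945]] 46.04302611702335
[ 4.19425034e+02 -1.89153067e+02  3.03205148e-01] [477.61638337 -80.73929799 382.07526908]
head 1003 ((462.6641540527344, 171.77261352539062), (24.429908752441406, 61.88157272338867), 84.3482666015625) [[430.70001220703125, 162.6999969482422], [492.29998779296875, 156.60000610351562], [494.70001220703125, 180.89999389648438], [433.1000061035156, 187.0]] 189.45684237969084
```

>>> jog_arm([
  [[3,2,-40,-8.4,-1.8,-0.5],[3,2,-40,-8.4,-1.8,-0.5],[3,2,-40,-8.4,-1.8,-0.5],[2,3,-40,-8.4,-1.8,-0.5],[0,0,0,0,0,0]],
])

```text
clock: 2.65
eef_pos: [445.5, -128.4, 123.5]
eef_rot: [0.496, 1.55, 0.698]
wrist_force: [-0.5, 0.7, 0.2]
finger_gap: 94.1
```

```bash
python3 -c "
from h import *
st()"
```

```text
t 2.65 pos [ 445.5 -128.4  123.5] x [ 0.016  0.014 -1.   ] z [0.98  0.201 0.019] q [-0.37  0.22  1.88  0.02  1.03 -0.58] F [-0.5  0.7  0.2] M [-0.01  0.05 -0.02] gap 94.1
```

>>> jog_arm([
  [[0,0,-40,0,0,-1],[1,0,-35,0,0.5,0],[0,0,-20,0,0,0],[0,0,-3,0,0,0],[0,0,0,0,0,0]],
])

```text
clock: 3.15
eef_pos: [449.4, -127.6, 28.9]
eef_rot: [0.835, 1.55, 1.022]
wrist_force: [0.9, -1.3, 0.5]
finger_gap: 94.0
```

>>> jog_arm([
  [[0,0,0,0,0,0],[0,0,0,0,0,0],[0,0,0,0,0,0],[0,0,0,0,0,0],[0,0,0,0,0,0]],
], gripper=-1, squeeze=30)

```text
clock: 3.65
eef_pos: [451.8, -128.7, 33.8]
eef_rot: [0.577, 1.548, 0.763]
wrist_force: [0.8, -1.0, -0.4]
finger_gap: 57.6
```

>>> jog_arm([
  [[0,0,0,0,0,0],[0,0,0,0,0,0],[0,0,0,0,0,0]],
])

```text
clock: 3.95
eef_pos: [451.7, -128.6, 34.0]
eef_rot: [0.582, 1.548, 0.768]
wrist_force: [0.3, 0.2, 1.1]
finger_gap: 46.5
```

```bash
python3 -c "
from h import *
st()"
```

```text
t 3.95 pos [ 451.7 -128.6   34. ] x [ 0.017  0.016 -1.   ] z [0.983 0.185 0.019] q [-0.37  0.38  1.92  0.03  0.83 -0.57] F [0.3 0.2 1.1] M [-0.1   0.04  0.01] gap 46.5
```

>>> jog_arm([
  [[0,0,0,0,0,0],[0,0,15,0,0,0],[0,0,35,0,0,0],[0,0,45,0,0,0],[0,0,45,0,0,0]],
], squeeze=45)

```text
clock: 4.45
eef_pos: [447.6, -127.1, 172.1]
eef_rot: [1.213, 1.549, 1.399]
wrist_force: [1.1, -0.4, -2.5]
finger_gap: 46.0
```

>>> jog_arm([
  [[0,0,30,6,1.1,0],[0,0,15,7.5,1.4,0],[0,0,0,8,1.5,0],[0,0,0,8,1.5,0],[0,0,0,8,1.5,0]],
])

```text
clock: 4.95
eef_pos: [449.8, -126.0, 228.6]
eef_rot: [1.531, 0.872, 1.722]
wrist_force: [0.4, 0.3, -1.3]
finger_gap: 46.5
```

```bash
python3 -c "
from h import *
st()"
```

```text
t 4.95 pos [ 449.8 -126.   228.6] x [-0.097  0.636 -0.766] z [0.983 0.181 0.026] q [-0.61  0.36  1.58  0.49  1.71 -0.86] F [ 0.4  0.3 -1.3] M [-0.49  0.02  0.03] gap 46.5
```

>>> jog_arm([
  [[0,0,0,8,1.5,0],[0,0,0,8,1.5,0],[0,0,0,8,1.5,0],[0,0,0,8,1.5,0],[0,0,0,8,1.5,0]],
])

```text
clock: 5.45
eef_pos: [450.3, -129.0, 228.9]
eef_rot: [1.551, 0.136, 1.729]
wrist_force: [-0.3, 0.3, -1.6]
finger_gap: 46.2
```

```bash
python3 -c "
from h import *
st()
save('side','s2')
a,d,p=load('s2'); cv2.imwrite('pics/s2c.png',cv2.resize(a[60:340,150:470],None,fx=2,fy=2,interpolation=cv2.INTER_CUBIC))"
```

```text
t 5.45 pos [ 450.3 -129.   228.9] x [-0.156  0.979 -0.135] z [0.987 0.16  0.02 ] q [-0.71  0.69  1.48  0.87  2.15 -0.9 ] F [-0.3  0.3 -1.6] M [-0.69 -0.08 -0.01] gap 46.2
```

View pics/s2c.png

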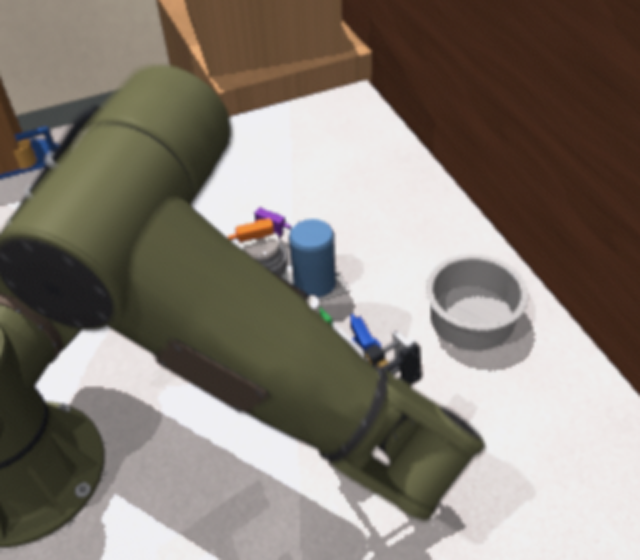

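The crop shows the bottle, with its cap at crop (315,302), held almost upright behind the forearm. The dispenser and the sufuria haven't moved. Next I lower it.

>>> jog_arm([
  [[0,0,-30,3,0.5,0],[0,0,-40,3,0.5,0],[0,0,-25,0,0,0],[0,0,-10,0,0,0],[0,0,0,0,0,0]],
])

```text
clock: 6.0
eef_pos: [449.5, -128.4, 116.4]
eef_rot: [1.558, 0.024, 1.729]
wrist_force: [0.3, 0.1, -1.5]
finger_gap: 45.9
```

```bash
python3 - <<'E'
from h import *
s,R=st()
for n in('scene','wrist'):
    im,d,p=save(n,n+'3'); W=cloud(p,d); h=cv2.cvtColor(im,cv2.COLOR_BGR2HSV)
    g=(cv2.inRange(h,(45,100,40),(80,255,255))>0)&(d>0)&(abs(W[...,1]+125)<90)&(abs(W[...,0]-450)<80)
    P=W[g]; print(n,g.sum(),P.min(0).round(),P.max(0).round(),np.median(P,0).round())
    L=(P-R@[0,0,0]-s['eef_pos'])@R; print('tool frame',np.percentile(L,[2,50,98],axis=0).round())
a,_,_=load('scene3');b,_,_=load('wrist3')
cv2.imwrite('pics/m3.png',np.hstack([cv2.resize(a[130:270,220:360],(400,400)),cv2.resize(b[0:400,120:520],(400,400))]))
E
```

```text
t 6.0 pos [ 449.5 -128.4  116.4] x [-0.158  0.987 -0.024] z [0.987 0.158 0.013] q [-0.72  0.93  1.46  0.84  2.1  -1.05] F [ 0.3  0.1 -1.5] M [-0.7  -0.08 -0.  ] gap 45.9
scene 149 [ 435. -142.   35.] [474. -98. 163.] [ 466. -125.  143.]
tool frame [[-12. -74. -11.]
 [  1.  27.  17.]
 [ 25.  44.  23.]]
wrist 10959 [ 425. -148.   38.] [475. -95. 162.] [ 452. -139.  133.]
tool frame [[-14. -76. -21.]
 [-12.  16.   1.]
 [ 13.  42.  23.]]
```

View pics/m3.png

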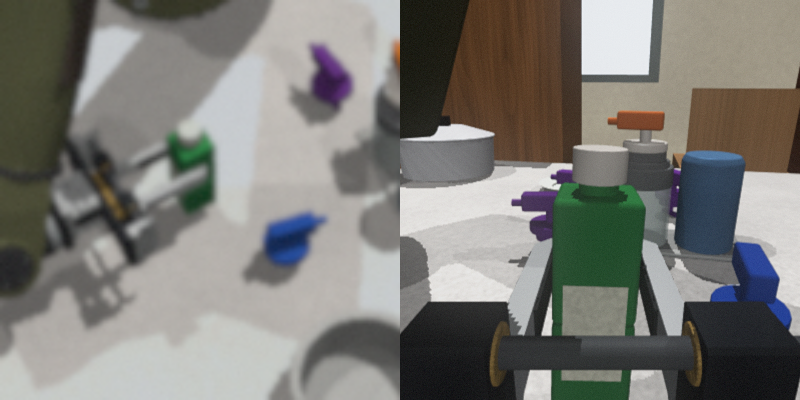

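The bottle is upright in the gripper, with its cap at right panel (600,165) and green shoulder at (600,190). The shoulder is at z of about 162, so the bottom is about 27 mm above the counter.

>>> jog_arm([
  [[0,0,-12,0,0,0],[0,0,-8,0,0,0],[0,0,-4,0,0,0],[0,0,-3,0,0,0]],
])

```text
clock: 6.5
eef_pos: [450.8, -129.4, 92.2]
eef_rot: [1.551, 0.032, 1.729]
wrist_force: [0.1, -0.1, -1.7]
finger_gap: 46.2
```

>>> jog_arm([
  [[0,0,-3,0,0,0],[0,0,-3,0,0,0]],
])

```text
clock: 6.7
eef_pos: [450.7, -130.8, 90.7]
eef_rot: [1.546, 0.024, 1.731]
wrist_force: [-5.9, -6.8, 29.1]
finger_gap: 46.1
```

>>> jog_arm([
  [[0,0,1,0,0,0],[0,0,0,0,0,0],[0,0,0,0,0,0],[0,0,0,0,0,0],[0,0,0,0,0,0]],
], gripper=1)

```text
clock: 7.2
eef_pos: [450.8, -131.1, 92.3]
eef_rot: [1.545, 0.024, 1.731]
wrist_force: [0.1, 0.3, 0.4]
finger_gap: 82.6
```

>>> jog_arm([
  [[0,0,0,0,0,0],[0,0,0,0,0,0],[5,-30,0,0,0,0],[7,-45,0,0,0,0],[7,-45,0,0,0,0]],
])

```text
clock: 7.7
eef_pos: [469.8, -250.2, 92.6]
eef_rot: [1.548, 0.021, 1.737]
wrist_force: [0.3, -0.2, 0.2]
finger_gap: 93.8
```

```bash
python3 - <<'E'
from h import *
s,R=st()
im,d,p=save('wrist','w4'); W=cloud(p,d); h=cv2.cvtColor(im,cv2.COLOR_BGR2HSV)
g=(cv2.inRange(h,(45,100,40),(80,255,255))>0)&(d>0)&(abs(W[...,1]+125)<90)&(abs(W[...,0]-450)<80)
P=W[g]; print(g.sum(),P.min(0).round(),P.max(0).round(),np.median(P,0).round())
E
```

```text
t 7.7 pos [ 469.8 -250.2   92.6] x [-0.165  0.986 -0.021] z [0.986 0.166 0.023] q [-0.82  1.13  1.1   0.81  2.28 -0.98] F [ 0.3 -0.2  0.2] M [-0.39 -0.06 -0.02] gap 93.8
3465 [ 427. -150.    1.] [ 474. -111.  133.] [ 454. -144.  106.]
```

The bottle is standing free, with its bottom at z of about 0 and its shoulder at about 133. Next I raise the arm and bring the tool back to pointing down.

>>> jog_arm([
  [[0,-10,40,-5,-0.8,0],[0,0,45,-8,-1.4,0],[0,0,45,-8,-1.4,0],[0,0,45,-8,-1.4,0],[0,0,40,-8,-1.4,0]],
])

```text
clock: 8.25
eef_pos: [466.9, -267.8, 303.6]
eef_rot: [1.548, 0.684, 1.723]
wrist_force: [0.4, 0.1, -0.8]
finger_gap: 94.4
```

>>> jog_arm([
  [[0,10,20,-8,-1.4,0],[0,40,0,-8,-1.4,0],[0,40,0,-8,-1.4,0],[0,40,0,-8,-1.4,0],[0,40,0,-8,-1.4,0]],
])

```text
clock: 8.75
eef_pos: [465.9, -98.1, 332.4]
eef_rot: [1.323, 1.426, 1.505]
wrist_force: [1.9, -0.1, -0.0]
finger_gap: 93.7
```

```bash
python3 -c "
from h import *
st()"
```

```text
t 8.75 pos [465.9 -98.1 332.4] x [ 0.01   0.144 -0.989] z [0.983 0.178 0.035] q [-0.36  0.09  1.53  0.14  1.56 -0.54] F [ 1.9 -0.1 -0. ] M [-0.1  -0.01 -0.02] gap 93.7
```

>>> jog_arm([
  [[0,45,0,-8.4,-1.5,0],[0,45,0,0,0,8.5],[0,45,0,0,0,8.5],[0,40,0,0,0,8.5],[0,40,0,0,0,8.5]],
])

```text
clock: 9.25
eef_pos: [462.4, 125.0, 335.5]
eef_rot: [-0.19, 1.527, 0.597]
wrist_force: [1.0, -0.6, 0.4]
finger_gap: 93.9
```

>>> jog_arm([
  [[0,30,0,0,0,8.5],[0,15,0,0,0,8.5],[0,0,0,0,0,8.5],[0,0,0,0,0,8.5],[0,0,0,0,0,4]],
])

```text
clock: 9.75
eef_pos: [460.1, 177.5, 335.1]
eef_rot: [-0.162, 1.527, 1.303]
wrist_force: [-0.1, -0.0, 0.7]
finger_gap: 94.1
```

```bash
python3 - <<'E'
from h import *
st()
im,d,p=save('wrist','w5'); W=cloud(p,d); h=cv2.cvtColor(im,cv2.COLOR_BGR2HSV)
g=(cv2.inRange(h,(3,130,60),(22,255,255))>0)&(d>0)&(W[...,2]>183)&(W[...,2]<200)&(abs(W[...,0]-460)<90)&(abs(W[...,1]-167)<60)
P=W[g]; r=cv2.minAreaRect(P[:,:2].astype('f4')); print(g.sum(),r,cv2.boxPoints(r).round(1).tolist(),np.median(P[:,2]))
E
```

```text
t 9.75 pos [460.1 177.5 335.1] x [ 0.012  0.042 -0.999] z [0.106 0.993 0.043] q [ 0.27  0.09  1.51  0.04  1.51 -1.19] F [-0.1 -0.   0.7] M [ 0.05  0.   -0.  ] gap 94.1
1253 ((462.0967102050781, 172.0477752685547), (20.974872589111328, 61.35725402832031), 85.04344940185547) [[430.6000061035156, 164.3000030517578], [491.79998779296875, 158.89999389648438], [493.6000061035156, 179.8000030517578], [432.3999938964844, 185.10000610351562]] 189.54981386724958
```

View pics/w5.png

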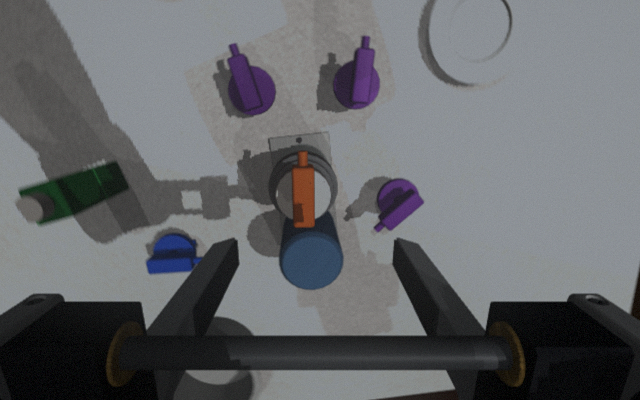

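The wrist view shows the orange head at (303,190), with its spout towards (302,155), and the green bottle standing at the left around (75,190). Next I align and descend.

>>> jog_arm([
  [[5,-4,-40,-1.2,0.4,0.6],[5,-3,-40,-1.2,0.3,0.6],[0,0,-25,0,0,0],[0,0,0,0,0,0]],
])

```text
clock: 10.2
eef_pos: [469.8, 170.0, 227.8]
eef_rot: [-1.753, 1.569, -0.271]
wrist_force: [0.3, 0.1, -0.1]
finger_gap: 93.9
```

```bash
python3 - <<'E'
from h import *
st()
for n in('side','scene'):
    im,d,p=save(n,n+'6'); W=cloud(p,d); h=cv2.cvtColor(im,cv2.COLOR_BGR2HSV)
    g=(cv2.inRange(h,(3,130,60),(22,255,255))>0)&(d>0)&(W[...,2]>183)&(W[...,2]<200)&(abs(W[...,0]-460)<90)&(abs(W[...,1]-167)<60)
    P=W[g]; r=cv2.minAreaRect(P[:,:2].astype('f4')); print(g.sum(),r,np.median(P[:,2]))
E
```

```text
t 10.2 pos [469.8 170.  227.8] x [ 0.001 -0.    -1.   ] z [ 0.088  0.996 -0.   ] q [ 0.27  0.18  1.66 -0.    1.3  -1.21] F [ 0.3  0.1 -0.1] M [ 0.   -0.05  0.01] gap 93.9
46 ((449.2547912597656, 164.0691375732422), (19.48377799987793, 33.952911376953125), 73.10265350341797) 189.4660326427513
77 ((461.5351257324219, 168.71707153320312), (19.25510597229004, 61.90821075439453), 81.04925537109375) 190.79418001513466
```

>>> jog_arm([
  [[0,0,-25,0,0,0],[0,0,-15,0,0,0],[0,0,-6,0,0,0],[0,0,0,0,0,0]],
])

```text
clock: 10.7
eef_pos: [473.8, 171.2, 191.7]
eef_rot: [-1.226, 1.553, 0.254]
wrist_force: [0.1, 0.1, 0.0]
finger_gap: 93.9
```

>>> jog_arm([
  [[0,0,0,0,0,0],[0,0,0,0,0,0],[0,0,0,0,0,0],[0,0,0,0,0,0],[0,0,0,0,0,0]],
], gripper=-1, squeeze=15)

```text
clock: 11.2
eef_pos: [475.1, 171.6, 195.8]
eef_rot: [-1.218, 1.547, 0.263]
wrist_force: [-1.0, 0.8, 0.7]
finger_gap: 57.1
```

>>> jog_arm([
  [[0,0,0,0,0,0],[0,0,0,0,0,0],[0,0,0,0,0,0],[0,0,0,0,0,0],[0,0,0,0,0,0]],
])

```text
clock: 11.7
eef_pos: [475.1, 171.5, 195.8]
eef_rot: [-1.223, 1.548, 0.257]
wrist_force: [1.3, -0.8, 0.6]
finger_gap: 22.0
```

```bash
python3 -c "
from h import *
st()"
```

```text
t 11.7 pos [475.1 171.5 195.8] x [ 0.022  0.006 -1.   ] z [0.09  0.996 0.008] q [ 0.27  0.21  1.7  -0.    1.21 -1.21] F [ 1.3 -0.8  0.6] M [-0.14 -0.02  0.03] gap 22.0
```

>>> jog_arm([
  [[0,0,0,0,0,0],[0,0,0,0,0,0],[-4,-1,-10,0.4,1.2,0],[-1,0,-6,0,0,0],[0,0,-2,0,0,0]],
], gripper=-0.2)

```text
clock: 12.2
eef_pos: [469.5, 170.4, 176.1]
eef_rot: [0.143, 1.557, 1.623]
wrist_force: [-0.0, -1.4, 0.7]
finger_gap: 37.8
```

>>> jog_arm([
  [[0,0,-1,0,0,0],[0,0,0,0,0,0]],
])

```text
clock: 12.4
eef_pos: [469.3, 170.3, 174.3]
eef_rot: [0.222, 1.557, 1.702]
wrist_force: [-0.6, 0.2, 0.2]
finger_gap: 37.8
```

```bash
python3 -c "
from h import *
st()"
```

```text
t 12.4 pos [469.3 170.3 174.3] x [-0.002  0.013 -1.   ] z [0.091 0.996 0.013] q [ 0.27  0.23  1.73  0.01  1.18 -1.22] F [-0.6  0.2  0.2] M [0.03 0.03 0.01] gap 37.8
```

>>> jog_arm([
  [[0,0,5,-0.7,0,0],[0,0,0,0,0,0],[0,0,0,0,0,0],[0,0,0,0,0,0],[0,0,0,0,0,0]],
], gripper=-1, squeeze=25)

```text
clock: 12.9
eef_pos: [469.5, 170.5, 180.3]
eef_rot: [1.429, 1.57, 2.909]
wrist_force: [0.6, 0.2, -1.2]
finger_gap: 21.9
```

```bash
python3 -c "
from h import *
st()"
```

```text
t 12.9 pos [469.5 170.5 180.3] x [-0.001  0.    -1.   ] z [0.09  0.996 0.   ] q [ 0.27  0.23  1.72  0.    1.2  -1.21] F [ 0.6  0.2 -1.2] M [0.03 0.01 0.03] gap 21.9
```

>>> jog_arm([
  [[0,0,0,0,0,-4],[0,0,0,0,0,-4],[0,0,0,0,0,-4],[0,0,0,0,0,-4]],
])

```text
clock: 13.3
eef_pos: [469.3, 170.4, 180.0]
eef_rot: [1.758, 1.569, 2.95]
wrist_force: [0.7, 1.0, -0.5]
finger_gap: 21.3
```

```bash
python3 -c "
from h import *
s,R=st(); print(np.degrees(np.arctan2(R[1,2],R[0,2])))"
```

```text
t 13.3 pos [469.3 170.4 180. ] x [-0.001  0.    -1.   ] z [ 0.37   0.929 -0.   ] q [ 0.27  0.23  1.72  0.    1.2  -0.92] F [ 0.7  1.  -0.5] M [ 0.03 -0.03  0.03] gap 21.3
68.29639994599304
```

Free through 16.5° clockwise with no moment building up, so I keep going.

>>> jog_arm([
  [[0,0,0,0,0,-4],[0,0,0,0,0,-4],[0,0,0,0,0,-4],[0,0,0,0,0,-4],[0,0,0,0,0,-3]],
])

```text
clock: 13.8
eef_pos: [469.3, 170.3, 180.0]
eef_rot: [1.655, 1.569, 2.5]
wrist_force: [0.5, -0.3, -0.3]
finger_gap: 22.0
```

```bash
python3 -c "
from h import *
s,R=st(); print(np.degrees(np.arctan2(R[1,2],R[0,2])))"
```

```text
t 13.8 pos [469.3 170.3 180. ] x [-0.001  0.001 -1.   ] z [ 0.663  0.748 -0.   ] q [ 0.27  0.23  1.72  0.    1.2  -0.57] F [ 0.5 -0.3 -0.3] M [-0.03 -0.04 -0.03] gap 22.0
48.43301621996061
```

>>> jog_arm([
  [[0,0,0,0,0,-4],[0,0,0,0,0,-4],[0,0,0,0,0,-4]],
])

```text
clock: 14.1
eef_pos: [469.3, 170.2, 180.0]
eef_rot: [1.625, 1.569, 2.252]
wrist_force: [0.1, -0.2, -0.0]
finger_gap: 21.5
```

```bash
python3 -c "
from h import *
s,R=st(); print(np.degrees(np.arctan2(R[1,2],R[0,2])))"
```

```text
t 14.1 pos [469.3 170.2 180. ] x [-0.001  0.001 -1.   ] z [ 0.81   0.587 -0.   ] q [ 0.27  0.23  1.72  0.    1.19 -0.35] F [ 0.1 -0.2 -0. ] M [-0.08  0.04  0.02] gap 21.5
35.94772787122765
```

>>> jog_arm([
  [[0,0,0,0,0,-4],[0,0,0,0,0,-4],[0,0,0,0,0,-4]],
])

```text
clock: 14.4
eef_pos: [470.2, 170.3, 180.1]
eef_rot: [0.298, 1.568, 0.708]
wrist_force: [0.7, -1.1, -0.3]
finger_gap: 22.0
```

```bash
python3 -c "
from h import *
s,R=st(); print(np.degrees(np.arctan2(R[1,2],R[0,2])))"
```

```text
t 14.4 pos [470.2 170.3 180.1] x [ 0.002  0.002 -1.   ] z [0.917 0.398 0.003] q [ 0.27  0.23  1.72  0.    1.19 -0.14] F [ 0.7 -1.1 -0.3] M [-0.15 -0.1   0.7 ] gap 22.0
23.480752194416382
```

At 61° clockwise the moment has risen to 0.7 N m, so this is the firm stop, inside the 48–73° range. I press on once more and then lift gently.

>>> jog_arm([
  [[0,0,0,0,0,-3],[0,0,4,0,0,0],[0,0,6,0,0,0]],
], squeeze=35)

```text
clock: 14.7
eef_pos: [468.6, 170.0, 185.9]
eef_rot: [2.895, 1.567, -3.03]
wrist_force: [8.5, 1.7, -20.8]
finger_gap: 22.7
```

```bash
python3 -c "
from h import *
s,R=st(); print(np.degrees(np.arctan2(R[1,2],R[0,2])))"
```

```text
t 14.7 pos [468.6 170.  185.9] x [-0.004 -0.    -1.   ] z [ 0.937  0.35  -0.004] q [ 0.27  0.22  1.71  0.    1.21 -0.08] F [  8.5   1.7 -20.8] M [ 0.51 -2.06  0.6 ] gap 22.7
20.498412956440248
```

>>> jog_arm([
  [[1,0,-4,0,0,0],[0,0,-1,0,0,0]],
])

```text
clock: 14.9
eef_pos: [470.0, 171.0, 182.7]
eef_rot: [2.155, 1.568, 2.517]
wrist_force: [-3.7, 3.1, -6.3]
finger_gap: 23.4
```

```bash
python3 - <<'E'
from h import *
s,R=st(); print(np.degrees(np.arctan2(R[1,2],R[0,2])))
im,d,p=save('wrist','w7')
im2,d2,p2=save('scene','sc7')
cv2.imwrite('pics/m7.png',np.hstack([cv2.resize(im[100:400,170:470],(400,400)),cv2.resize(im2[110:220,310:420],(400,400),interpolation=cv2.INTER_CUBIC)]))
E
```

```text
t 14.9 pos [470.  171.  182.7] x [-0.002  0.002 -1.   ] z [ 0.935  0.354 -0.002] q [ 0.27  0.23  1.71  0.    1.2  -0.09] F [-3.7  3.1 -6.3] M [0.45 0.59 0.61] gap 23.4
20.723500140355277
```

View pics/m7.png

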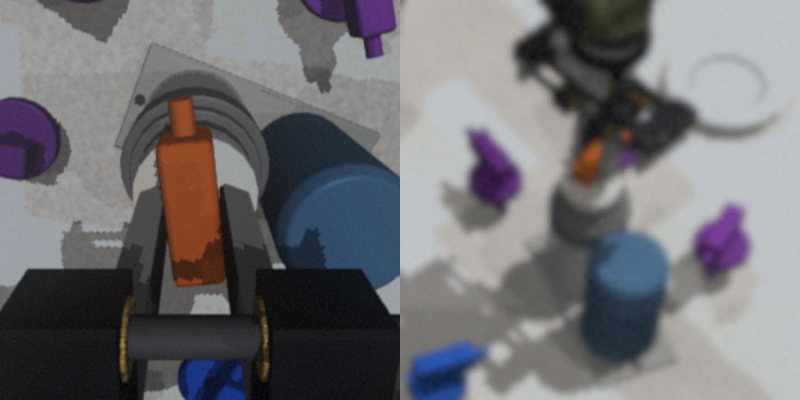

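The head at left panel (190,200) lags the jaws by about 6°, so it is resting hard on the stop at about 57°, and the side load makes it bind. I'll relax the torque and then lift.

>>> jog_arm([
  [[0,0,-1,0,0,3],[0,0,0,0,0,2]],
])

```text
clock: 15.2
eef_pos: [470.0, 170.8, 182.2]
eef_rot: [2.325, 1.569, 2.777]
wrist_force: [0.2, -0.1, -0.5]
finger_gap: 22.3
```

```bash
python3 -c "
from h import *
s,R=st(); print(np.degrees(np.arctan2(R[1,2],R[0,2])))"
```

```text
t 15.2 pos [470.  170.8 182.2] x [-0.002  0.001 -1.   ] z [ 0.899  0.437 -0.002] q [ 0.27  0.23  1.71  0.    1.2  -0.18] F [ 0.2 -0.1 -0.5] M [-0.04  0.04  0.01] gap 22.3
25.914406205006454
```

>>> jog_arm([
  [[0,0,0,0,0,-1.5],[0,0,3,0,0,0],[0,0,3,0,0,0],[0,0,3,0,0,0]],
])

```text
clock: 15.6
eef_pos: [470.0, 170.4, 191.7]
eef_rot: [2.51, 1.568, 2.932]
wrist_force: [-0.2, 0.5, -1.0]
finger_gap: 22.5
```

```bash
python3 -c "
from h import *
s,R=st(); print(np.degrees(np.arctan2(R[1,2],R[0,2])))"
```

```text
t 15.6 pos [470.  170.4 191.7] x [-0.003  0.001 -1.   ] z [ 0.912  0.41  -0.002] q [ 0.27  0.22  1.7   0.    1.22 -0.15] F [-0.2  0.5 -1. ] M [0.12 0.07 0.01] gap 22.5
24.180539063431883
```

It lifts 9.5 mm with only about 1 N, which is the weight of the top, so it is free. I continue straight up.

>>> jog_arm([
  [[0,0,8,0,0,0],[0,0,12,0,0,0],[0,0,15,0,0,0],[0,0,20,0,0,0],[0,0,20,0,0,0]],
])

```text
clock: 16.1
eef_pos: [469.7, 169.9, 271.6]
eef_rot: [2.821, 1.568, -3.041]
wrist_force: [0.9, 0.4, -1.0]
finger_gap: 22.5
```

>>> jog_arm([
  [[0,0,20,0,0,0],[0,0,15,0,0,0],[0,0,8,0,0,0],[0,0,0,0,0,0],[0,0,0,0,0,0]],
])

```text
clock: 16.6
eef_pos: [470.1, 169.8, 322.7]
eef_rot: [-0.145, 1.566, 0.276]
wrist_force: [0.3, 0.3, -0.9]
finger_gap: 22.2
```

```bash
python3 - <<'E'
from h import *
st()
im,d,p=save('scene','e1'); im2,d2,p2=save('side','e2')
cv2.imwrite('pics/end.png',np.hstack([cv2.resize(im[80:280,230:430],(400,400),interpolation=cv2.INTER_CUBIC),cv2.resize(im2[120:300,180:360],(400,400),interpolation=cv2.INTER_CUBIC)]))
for n,i,dd,pp in(('scene',im,d,p),('side',im2,d2,p2)):
    W=cloud(pp,dd); h=cv2.cvtColor(i,cv2.COLOR_BGR2HSV)
    g=(cv2.inRange(h,(3,130,60),(22,255,255))>0)&(W[...,2]>100)&(abs(W[...,0]-460)<90)&(abs(W[...,1]-167)<60)
    if g.any(): print(n,'orange z',W[g][:,2].min(),W[g][:,2].max())
    g=(cv2.inRange(h,(45,100,40),(80,255,255))>0)&(abs(W[...,1]+125)<90)&(abs(W[...,0]-450)<80)
    if g.any(): P=W[g];print(n,'green',P.min(0).round(),P.max(0).round())
E
```

```text
t 16.6 pos [470.1 169.8 322.7] x [ 0.005  0.001 -1.   ] z [0.913 0.408 0.005] q [ 0.27  0.13  1.51  0.    1.51 -0.15] F [ 0.3  0.3 -0.9] M [-0.07 -0.   -0.02] gap 22.2
scene orange z 313.8525528448929 337.44791458738
scene green [ 433. -148.   13.] [ 474. -104.  134.]
side orange z 312.18622827732145 339.1322865315827
side green [ 423. -153.    9.] [ 472. -111.  134.]
```

View pics/end.png

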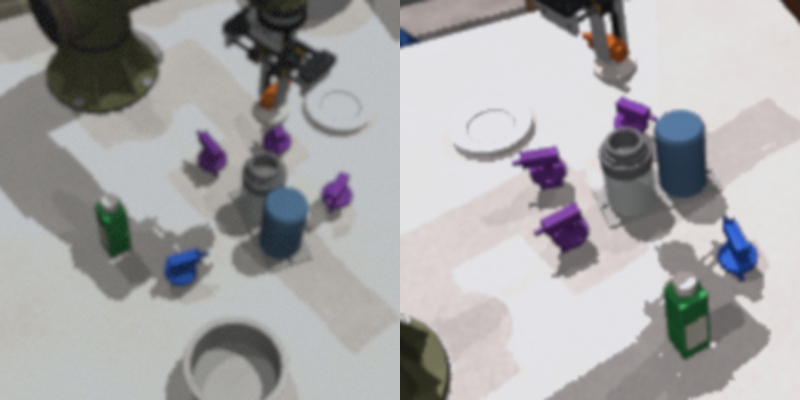

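The pump top hangs in the gripper at right panel (608,55). The neck at (626,140) is open, the bottle stands at (687,315), and the bystanders are where they were. I hand in.

```bash
python3 -c "
from h import *
print(manip.sign_off())"
```

```text
the job is handed in; nothing more can be done
None
```

I finished the job and handed it in at about 16.7 s of the 72 s allowed; no verdict was reported.

- **Bottle:** I stood the green refill bottle upright near (451, -127) and let go. Last check: its green body spans z of about 10 to 134 mm in both fixed cameras, so it stands free.
- **Pump top:** The right way was clockwise, so I never had to try counter-clockwise. It reached its firm stop after about 57–60°.
- **First lift attempt:** It bound at about 21 N because I was still twisting against the stop. After I eased the twist, it came straight out at about 1 N.
- **Final state:** The pump top is held upright with its head about 145 mm above where it sat. Wrist force is 0.9 N, which is just its weight, so it is touching nothing else.
- **Bystanders:** In the last pictures the sufuria and plate look unmoved. I did not measure them. The paddle was outside the last crops and I did not re-check it, but the arm was never seen to touch it.

The camera estimates of the pump's position differed by about 3–5 mm in y. I went with the wrist camera, and the grip was well centred.

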